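# Load the warming well and set its air valve two turns open

## Task

The reagent carton, the test-strip canister and the control vial have just come out of the cold store: stand all three upright on the floor of the warming station's steel well and let go of them. Then set the station's air valve by the crank handle on its wheel: turn it clockwise until it is fully shut against its stop, open it again by exactly two full turns, and finish while still gripping the crank handle there, ready for the air supply. Leave the timer, the specimen cups and the scanner where they are.

Things in the scene. Friction and masses are not known exactly. Their poses are not given: they have to be found in the camera images.
- station: The dry-air warming station, fixed to the worktop: an aluminium plate 180 x 310 mm carrying an open steel well (left half as seen from its front) and a brass valve with a spoked hand wheel (right half). Origin at the centre of the plate's underside on the worktop; x points to its back (its front, -x, faces the robot), y to its left, towards the well, z up. It stands turned by up to 0.2 rad.
- well_floor (a point): Centre of the well's flat perforated floor, 36 mm above the worktop. Axes as the station's. The inside measures 150 mm along x and 180 mm along y; the walls are 4 mm thick and 40 mm high above the floor, with a rounded rim of 7 mm that tops out 79.5 mm above the worktop.
- valve_axis (a point): Point on the vertical axis of the valve wheel, 170 mm above the worktop and level with the middle of the crank grip; axes as the station's. The wheel is a 112 mm ring of 12 mm bar at 122 to 134 mm above the worktop with three spokes and a 26 mm hub (top 142 mm). A thin steel pointer stands just outside the ring at the station's front (-x), top 133 mm. Behind and right of the wheel stands a gauge, top 119 mm.
- air_valve (a joint): Turn of the valve wheel in rad: 0 is shut (hard stop), grows counter-clockwise seen from above (opening), up to 25. It starts between 0.3 and 0.8 turns open. When shut, and again after every full turn, the crank handle stands at the station's front, by the pointer. It needs about 0.1 to 0.2 N m to turn (2 to 4 N at the handle) and stays where it is left.
- grip_mid (a point): The crank handle: an upright black grip 20 mm across and 52 mm tall (138 to 190 mm above the worktop), 50 mm from the wheel's axis on the ring. This point is in its middle, 170 mm above the worktop. The grip spins freely on its pin, so a gripper can hold it from above and go round in circles without turning itself. Orientation means nothing.
- crank_grip: The same grip as a body; origin on its axis at its lower end, 138 mm above the worktop.
- carton: Reagent carton, white upright box 50 (x) x 60 (y) x 104 mm, about 0.1 kg, turned up to 0.3 rad, origin at the centre of its underside. The carton, canister and vial stand in a row left of the station, in any order, about 105 to 130 mm apart.
- canister: Test-strip canister, upright round can 38 mm across, its cap 40 mm, 111 mm tall, origin at the centre of its underside.
- vial: Control vial, small upright brown bottle with a cap, 22 mm across (cap 20 mm), 48 mm tall, origin at the centre of its underside.
- timer: Bystander: flat bench timer 72 x 64 x 20 mm lying left of the cold things; origin at the centre of its underside.
- cup: Bystander: white-lidded specimen cup 62 mm across, 70 mm tall, at the back, left of the cold things; origin at the centre of its underside.
- scanner: Bystander: grey hand scanner 148 x 101 x 56 mm lying at the left; origin at the centre of its underside.
Mind the look-alikes: they are no part of the job. Of the things that look like the canister, the larger one is meant.

How it is judged:
On the way, in this order (a step that is already met when the one before it is completed fails the run):
1. the carton, the canister and the vial stand upright on the floor of the well, released and at rest (x of carton in the frame of well_floor between -0.055 and 0.055 m and y of carton in the frame of well_floor between -0.07 and 0.07 m and z of carton in the frame of well_floor between -0.006 and 0.006 m and angle between each of carton, canister, vial's own z axis and vertical below 0.12 rad and x of canister in the frame of well_floor between -0.06 and 0.06 m and y of canister in the frame of well_floor between -0.075 and 0.075 m and z of canister in the frame of well_floor between -0.006 and 0.006 m and x of vial in the frame of well_floor between -0.068 and 0.068 m and y of vial in the frame of well_floor between -0.083 and 0.083 m and z of vial in the frame of well_floor between -0.006 and 0.006 m and contact force between the fingers and carton below 0.05 N and contact force between the fingers and canister below 0.05 N and contact force between the fingers and vial below 0.05 N and linear speed of each of carton, canister, vial below 0.02 m/s), for 0.2 s.
2. the valve is turned fully shut against its stop (value of joint air_valve below 0.08 rad), for 0.2 s.
At the end, for the whole second after the job is handed in: The three cold things stand upright (0.12 rad) on the floor inside the well, not touched by the fingers; the valve, shut to its stop before (under 0.08 rad), rests at 12.57 rad (two turns) within 0.2 rad; the fingers grip the crank handle (over 3 N, within 30 mm of its middle) (x of carton in the frame of well_floor between -0.055 and 0.055 m and y of carton in the frame of well_floor between -0.07 and 0.07 m and z of carton in the frame of well_floor between -0.006 and 0.006 m and angle between each of carton, canister, vial's own z axis and vertical below 0.12 rad and x of canister in the frame of well_floor between -0.06 and 0.06 m and y of canister in the frame of well_floor between -0.075 and 0.075 m and z of canister in the frame of well_floor between -0.006 and 0.006 m and x of vial in the frame of well_floor between -0.068 and 0.068 m and y of vial in the frame of well_floor between -0.083 and 0.083 m and z of vial in the frame of well_floor between -0.006 and 0.006 m and contact force between the fingers and carton below 0.05 N and contact force between the fingers and canister below 0.05 N and contact force between the fingers and vial below 0.05 N and value of joint air_valve between 12.3664 and 12.7664 rad and velocity of joint air_valve between -0.3 and 0.3 rad/s and contact force between the fingers and crank_grip above 3 N and distance between the grasp point and grip_mid below 0.03 m); the arm keeps its last pose, push and grip.
It fails at once if the timer is pushed more than 30 mm or tipped over (distance of timer from where it was at the start of the episode above 0.03 m or angle between timer's own z axis and vertical above 0.4 rad).
It fails at once if the specimen cup is pushed more than 30 mm or tipped over (distance of cup from where it was at the start of the episode above 0.03 m or angle between cup's own z axis and vertical above 0.4 rad).
It fails at once if the scanner is pushed more than 30 mm or tipped over (distance of scanner from where it was at the start of the episode above 0.03 m or angle between scanner's own z axis and vertical above 0.4 rad).
It also fails if it takes over 72 s, if anything falls off the work surface, if the arm or the gripper's body presses on something with over 40 N, if the wrist force passes 120 N, or if a joint passes its speed limit or range.

## Robot

A 6-joint arm with a two-finger parallel gripper is mounted at the origin on the work surface; the furniture and walls round the work are solid. World frame = base frame: x ahead of the robot, y to its left, z up, the work surface at z = 0. Lengths are in m, angles in rad, forces in N, time in s.
With the tool pointing down it reaches from about 0.225 to 0.875 m from the base axis. Payload 3.4 kg.
Tool frame: the origin (TCP) lies between the finger pads; the fingertips stand 8 mm ahead of it and the grasp point (between the pads) lies 11 mm behind it; z points along the fingers, y is the line along which they close (so a half turn about z gives the same grasp; the last joint's range is limited). The gripper opens to 85 mm and grips with 20 to 120 N. Pads are 22 mm wide; open, the fingers measure 114 mm over their backs; the gripper's body (76 mm by 85 mm) begins 54 mm behind the grasp point. The pads swing forward as they close: fully open they stand 13 mm farther back than shut.
Start: joints at [-1.432, 0.276, 1.505, -0, 1.361, -0.121], TCP at [0.148, -0.556, 0.239] pointing down, gripper open.
Joint ranges: [-2.89, 2.89], [-0.75, 2.08], [0.22, 2.7], [-1.18, 4.32], [0.11, 2.71], [-2.7, 2.7]. Speed limits (rad/s): [2.57, 2.57, 3.14, 3.14, 3.14, 3.14].

## Interface

Orientations are given as a unit quaternion [w, x, y, z].
In Python, from rig import manip gives the robot as it stands.
- The arm moves only by the tool move_arm, never from a script. Its argument "deltas" is a list that holds one entry, the list of rows, each a list of 5 numbers: the shift along the tool's x, y, z normalised to -1 to 1, where 1 is 80 cm, then the turn about the tool's z normalised to -1 to 1, where 1 is 120 degrees, then the closure, from -1 (fully open) to 1 (shut). In form: [[[tx, ty, tz, twist, grip], ...]]. A call has 1 to 12 rows; each row is the pose to reach, as a shift and turn from the pose commanded when the call began, along the tool's axes at that moment; what a row does not reach only later rows make up. A row lasts 1/10 s, in which the tool goes at most 50 mm and 8.59 degrees, less where a joint would pass 70% of its speed; a pose out of reach is approached as far as the arm can. A call with a number of a shift or a turn outside -1 to 1 is refused whole. A call with a gripper value outside its range is refused whole. The fingers move at their own pace and stop on an object; "squeeze" is the grip in N (left out, the last holds). Time passes only in rows, so rows that repeat a pose let the fingers close. It gives the time, the measured TCP pose, the force, the opening and the grip force at its end, in the units of the state.
- manip.get_state(): the state, without advancing time (a new reading comes with each control period).
- manip.get_image(name): name is "side" or "top"; returns the picture (420x560x3 uint8, red, green, blue); there is no depth.
- manip.camera_params(name): a dict with "fx", "fy", "cx", "cy" (pixels), "R" (3x3) and "t" (3): a world point X has camera coordinates R X + t. Camera axes: x right, y down, z forward; pixel columns grow to the right and rows downward; lengths in m; the calibration is good to about 2 mm. A picture is of the moment at which its call begins. camera_params takes no time and is no camera call.
- manip.sign_off(): hands the job in; it is judged then, once.
The state is a dict: "clock": time; "qpos": joint angles; "qd": joint speeds; "effort": joint torques, N m; "position": TCP position; "ee_rot": TCP orientation; "contact_force": force on the tool from outside, world axes, zero at the start; "moment": the same for the moment, N m; "width": finger opening in m; "gripper_force": force on a finger pad.
Only numpy, scipy, OpenCV 4.12 (cv2) and the standard library are available. Lean on these libraries where they do the work, as an engineer would, in place of code of your own. Each camera call takes 0.05 s, during which the arm holds its last target. There are 200 camera calls.

## Working session

There is one attempt and no reset: what is moved stays moved. The work goes in short steps, Python scripts to look and compute and a tool call to move; the robot and the scene stay as the last step left them, time stands still between calls to the robot, and variables do not carry over. Pictures are saved under pics/ and viewed, at most 10 in all, crops included, and the job is handed in when it is done.

Besides the shell and the picture viewer there is one more tool, called by a JSON object that holds its "fn" and its "kwargs". move_arm: Moves the arm, as the interface text tells. Scaled input: -1 to 1 covers 80 cm each way for a shift and 120 degrees each way for a turn. Its arguments: {"type":"object","properties":{"deltas":{"type":"array","items":{"type":"array","items":{"type":"array","items":{"type":"number","minimum":-1,"maximum":1}}}},"squeeze":{"type":"number"}},"required":["deltas"]}

```bash
mkdir -p pics; python3 - <<'E'
from rig import manip
import cv2
for n in("top","side"):
    cv2.imwrite(f"pics/{n}0.png",manip.get_image(n)[:,:,::-1]); p=manip.camera_params(n); print(n,p)
s=manip.get_state(); print(s)
E
```

```text
top {'fx': 528.4487404521631, 'fy': 528.4487404521631, 'cx': 278.1949172974267, 'cy': 198.45917043080573, 'R': array([[ 0.02223765, -0.99969212, -0.01100655],
       [-0.98678984, -0.02018086, -0.1607437 ],
       [ 0.16047209,  0.01443571, -0.98693481]]), 't': array([0.03080372, 0.56746938, 1.49686311])}
side {'fx': 448.56825045580047, 'fy': 448.56825045580047, 'cx': 282.51084020121345, 'cy': 213.81354618837935, 'R': array([[ 0.98492868, -0.172922  ,  0.00367011],
       [-0.15308527, -0.88142613, -0.44682532],
       [ 0.08050086,  0.43952924, -0.89461369]]), 't': array([-0.51949036,  0.14375753,  1.19872102])}
{'clock': 0.1, 'qpos': array([-1.43200448e+00,  2.76531187e-01,  1.50597768e+00,  8.20023926e-07,
        1.36072136e+00, -1.21017427e-01]), 'qd': array([ 1.03883942e-03, -5.48458553e-04, -3.44880255e-03, -1.85448337e-03,
       -2.43141394e-04,  4.85211161e-05]), 'effort': array([ 1.41570203e-03, -4.17698228e+01, -2.46404171e+01, -2.70540659e-04,
        5.78707026e-03,  5.38051268e-06]), 'position': array([ 0.14763796, -0.55525704,  0.23853803]), 'ee_rot': array([-8.18757161e-04,  9.91573930e-01,  1.29539455e-01, -6.87571461e-06]), 'contact_force': array([-0.66823331,  0.42418912,  0.47912995]), 'moment': array([ 0.00331572,  0.10585448, -0.0483396 ]), 'gripper_force': 0.0, 'width': 0.085332822293099}
```

View pics/top0.png

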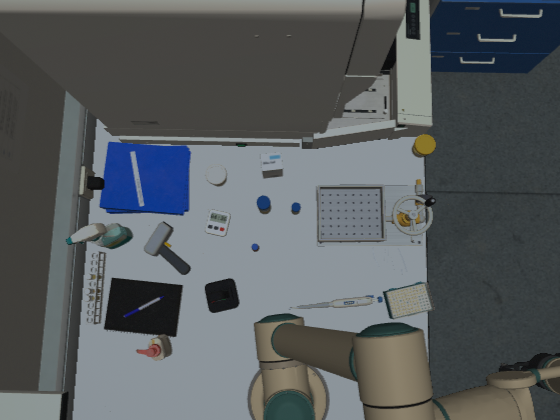

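View pics/side0.png

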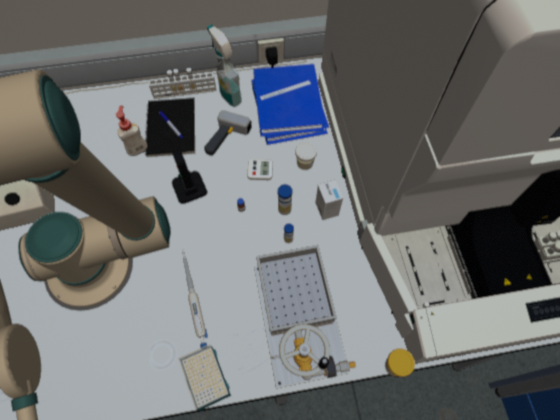

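Top view: well near (351,214), wheel near (411,215), handle near (430,202). The row runs carton (271,162), large can (263,203), small bottle (255,247), and the look-alike small can is at (296,208). I'll enlarge both views to read these positions more precisely.

```bash
python3 - <<'E'
import cv2,numpy as np
a=cv2.imread("pics/top0.png")[140:260,240:440]
b=cv2.imread("pics/side0.png")[170:390,225:365]
cv2.imwrite("pics/c1.png",cv2.resize(a,None,fx=4,fy=4,interpolation=cv2.INTER_CUBIC))
cv2.imwrite("pics/c2.png",cv2.resize(b[:150],None,fx=4,fy=4,interpolation=cv2.INTER_CUBIC))
cv2.imwrite("pics/c3.png",cv2.resize(b[70:],None,fx=4,fy=4,interpolation=cv2.INTER_CUBIC))
E
```

```text
(no output)
```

View pics/c1.png

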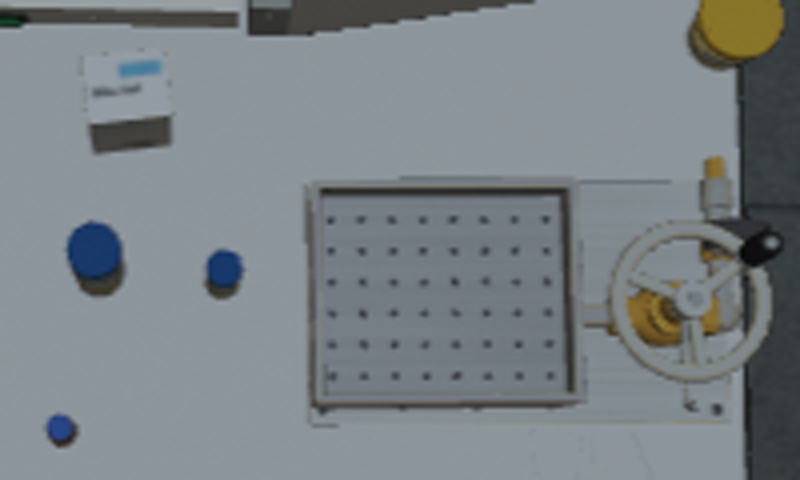

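View pics/c2.png

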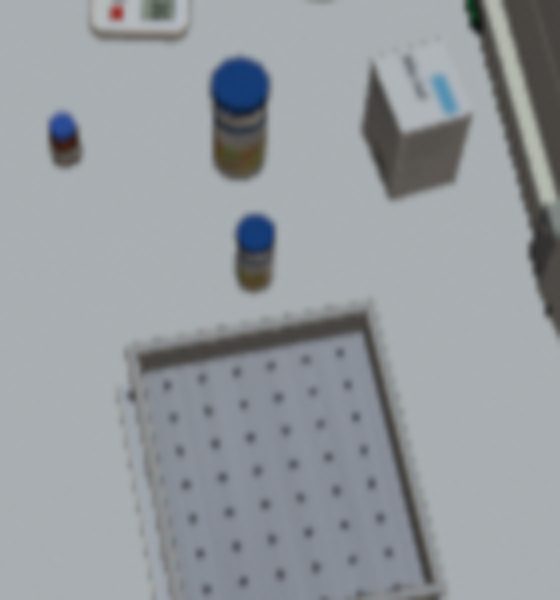

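View pics/c3.png

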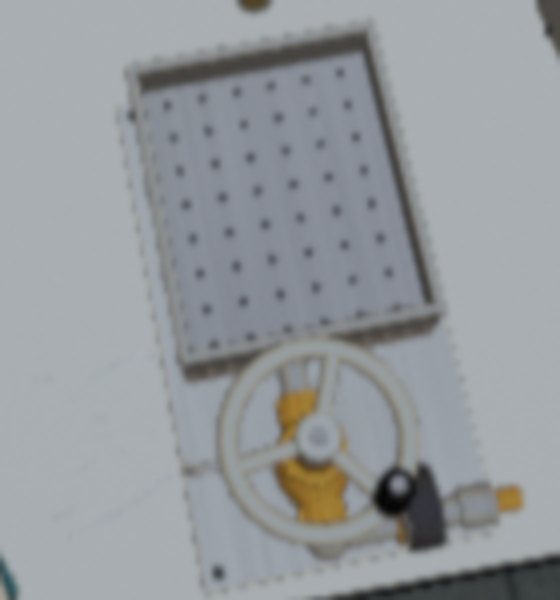

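The crops confirm the targets: the brown blue-capped vial is at c1 (60,427), the large can at (95,249), the carton top at about (128,86), the hub at (695,298) and the handle top at (768,243). Next I'll intersect these with the known heights and check both cameras agree.

```bash
cat >h.py <<'E'
import numpy as np
from rig import manip
def world(n,u,v,z):
    p=manip.camera_params(n); R,t=p["R"],p["t"]
    d=R.T@np.array([(u-p["cx"])/p["fx"],(v-p["cy"])/p["fy"],1]); c=-R.T@t
    return (c+d*(z-c[2])/d[2])[:2]
def T(x,y,z): return world("top",x/4+240-.4,y/4+140-.4,z)
def S2(x,y,z): return world("side",x/4+225-.4,y/4+170-.4,z)
def S3(x,y,z): return world("side",x/4+225-.4,y/4+240-.4,z)
E
python3 - <<'E'
from h import *
np.set_printoptions(precision=4,suppress=True)
P=lambda n,*a: print(n,*a)
P("carton",T(128,86,.104),S2(422,88,.104))
ct=[T(*q,.104) for q in[(85,55),(165,48),(172,116),(90,125)]];P("corners",ct)
P("ct yaw side",[S2(*q,.104) for q in[(375,60),(440,42),(470,115),(405,135)]])
P("can",T(95,249,.111),S2(240,84,.111))
P("vial",T(60,427,.048),S2(63,127,.048))
P("small",T(224,268,.07),S2(256,233,.07))
P("floorholes",[T(*q,.036) for q in[(330,220),(546,219),(332,377),(550,376)]],T(439.5,298,.036),S3(279.5,208,.036))
P("side holes",[S3(*q,.036) for q in[(168,106),(340,73),(213,345),(397,308)]])
P("rim",[T(*q,.0795) for q in[(312,182),(580,182),(578,400),(316,404)]],T(446.5,292,.0795))
P("hub",T(695,298,.142),S3(318,436,.142))
P("ring",T(691,300,.132))
P("handle",T(768,243,.19),S3(400,482,.19))
E
```

```text
carton [0.6644 0.0632] [0.6656 0.0614]
corners [array([0.6864, 0.0944]), array([0.6927, 0.0375]), array([0.6433, 0.0315]), array([0.6356, 0.0894])]
ct yaw side [array([0.6394, 0.0877]), array([0.6853, 0.0939]), array([0.6922, 0.0362]), array([0.647, 0.029])]
can [0.5457 0.0832] [0.5468 0.0811]
vial [0.4255 0.1076] [0.4275 0.1035]
small [ 0.5402 -0.0078] [ 0.5419 -0.0083]
floorholes [array([ 0.5825, -0.0857]), array([ 0.5864, -0.2441]), array([ 0.4668, -0.0882]), array([ 0.4709, -0.2462])] [ 0.5263 -0.1661] [ 0.5282 -0.17  ]
side holes [array([ 0.4694, -0.0907]), array([ 0.584 , -0.0875]), array([ 0.4723, -0.2477]), array([ 0.5878, -0.2448])]
rim [array([ 0.6023, -0.0696]), array([ 0.6062, -0.2611]), array([ 0.4501, -0.2581]), array([ 0.4433, -0.074 ])] [ 0.5248 -0.1658]
hub [ 0.5156 -0.3263] [ 0.5165 -0.3288]
ring [ 0.5155 -0.326 ]
handle [ 0.5465 -0.3633] [ 0.5493 -0.3661]
```

{"fn": "move_arm", "kwargs": {"deltas": [[[0.275,-0.355,0,0.124,-1],[0.275,-0.355,0,0.124,-1],[0.275,-0.355,0,0.124,-1],[0.275,-0.355,0,0.124,-1],[0.275,-0.355,0,0.124,-1],[0.275,-0.355,0,0.124,-1],[0.275,-0.355,0,0.124,-1],[0.275,-0.355,0,0.124,-1],[0.275,-0.355,0,0.124,-1],[0.275,-0.355,0,0.124,-1]]]}}

```text
clock: 1.1
position: [0.2873, -0.2258, 0.2394]
ee_rot: [0.001, 1.0, 0.0, -0.0]
contact_force: [-0.5, 0.0, 0.5]
width: 0.0857
gripper_force: 0.0
```

```bash
python3 - <<'E'
from h import *
print("cabinet edge",world("top",200,148,0),world("top",290,146,0),world("top",350,142,.3))
E
```

```text
cabinet edge [0.72572057 0.2863661 ] [0.737341   0.01111845] [ 0.67040626 -0.13514571]
```

{"fn": "move_arm", "kwargs": {"deltas": [[[0.174,-0.414,0.16,0,-0.2],[0.174,-0.414,0.16,0,-0.2],[0.174,-0.414,0.16,0,-0.2],[0.174,-0.414,0.16,0,-0.2],[0.174,-0.414,0.16,0,-0.2],[0.174,-0.414,0.16,0,-0.2],[0.174,-0.414,0.16,0,-0.2],[0.174,-0.414,0.16,0,-0.2],[0.174,-0.414,0.16,0,-0.2],[0.174,-0.414,0.16,0,-0.2],[0.174,-0.414,0.16,0,-0.2],[0.174,-0.414,0.16,0,-0.2]]]}}

```text
clock: 2.3
position: [0.4268, 0.1049, 0.1116]
ee_rot: [0.0, 1.0, -0.001, 0.0]
contact_force: [0.3, 0.0, -0.2]
width: 0.0511
gripper_force: 0.0
```

{"fn": "move_arm", "kwargs": {"deltas": [[[0,0,0.03,0,-0.2],[0,0,0.06,0,-0.2],[0,0,0.09,0,-0.2],[0,0,0.116,0,-0.2],[0,0,0.116,0,-0.2],[0,0,0.116,0,1],[0,0,0.116,0,1],[0,0,0.116,0,1],[0,0,0.116,0,1],[0,0,0.116,0,1],[0,0,0.116,0,1]]], "squeeze": 25}}

```text
clock: 3.4
position: [0.4277, 0.1062, 0.0197]
ee_rot: [0.0, 1.0, 0.0, 0.001]
contact_force: [-1.3, -2.3, 7.7]
width: 0.021
gripper_force: 25.6
```

{"fn": "move_arm", "kwargs": {"deltas": [[[0,0,-0.05,0,1],[0,0,-0.1,0,1],[0,0,-0.175,0,1],[0.069,0.344,-0.175,0,1],[0.069,0.344,-0.175,0,1],[0.069,0.344,-0.175,0,1],[0.069,0.344,-0.175,0,1],[0.069,0.344,-0.175,0,1],[0.069,0.344,-0.175,0,1],[0.069,0.344,-0.175,0,1],[0.069,0.344,-0.175,0,1]]]}}

```text
clock: 4.5
position: [0.4814, -0.1689, 0.1584]
ee_rot: [-0.0, 1.0, -0.001, -0.0]
contact_force: [-1.6, -0.3, 0.4]
width: 0.0208
gripper_force: 24.9
```

{"fn": "move_arm", "kwargs": {"deltas": [[[0,0,0.03,0,1],[0,0,0.06,0,1],[0,0,0.09,0,1],[0,0,0.11,0,1],[0,0,0.12,0,1],[0,0,0.128,0,1],[0,0,0.128,0,1]]]}}

```text
clock: 5.2
position: [0.4819, -0.168, 0.0563]
ee_rot: [-0.0, 1.0, 0.001, 0.0]
contact_force: [0.2, 0.8, -0.2]
width: 0.0207
gripper_force: 24.9
```

{"fn": "move_arm", "kwargs": {"deltas": [[[0,0,0.001,0,1],[0,0,0.0015,0,1],[0,0,0.0015,0,-0.2],[0,0,0.0015,0,-0.2],[0,0,0.0015,0,-0.2],[0,0,0.0015,0,-0.2],[0,0,0.0015,0,-0.2],[0,0,-0.03,0,-0.2],[0,0,-0.09,0,-0.2],[0,0,-0.15,0,-0.2],[0,0,-0.15,0,-0.2]]]}}

```text
clock: 6.3
position: [0.4859, -0.1708, 0.1826]
ee_rot: [0.003, 1.0, 0.0, 0.006]
contact_force: [1.2, -0.1, 0.6]
width: 0.0513
gripper_force: 0.0
```

```bash
python3 - <<'E'
from rig import manip
print(manip.get_state()["position"],manip.get_state()["contact_force"])
E
```

```text
[ 0.48589141 -0.17078295  0.18260144] [ 1.23462498 -0.05247936  0.5728462 ]
```

{"fn": "move_arm", "kwargs": {"deltas": [[[0.08,-0.314,0,0,-1],[0.08,-0.314,0,0,-1],[0.08,-0.314,0,0,-1],[0.08,-0.314,0,0,-1],[0.08,-0.314,0,0,-1],[0.08,-0.314,0,0,-1],[0.08,-0.314,0,0,-1],[0.08,-0.314,0,0,-1],[0.08,-0.314,0,0,-1],[0.08,-0.314,0,0,-1]]]}}

```text
clock: 7.3
position: [0.5455, 0.0809, 0.176]
ee_rot: [0.0, 1.0, -0.001, -0.0]
contact_force: [-0.4, 0.1, -0.0]
width: 0.0853
gripper_force: 0.0
```

```bash
python3 - <<'E'
from rig import manip
import cv2,numpy as np
print(manip.get_state()["position"])
a=manip.get_image("side")[:,:,::-1][170:290,225:365]
b=manip.get_image("top")[:,:,::-1][140:260,240:400]
cv2.imwrite("pics/d1.png",cv2.resize(np.hstack([a,b]),None,fx=2.6,fy=2.6,interpolation=cv2.INTER_CUBIC))
E
```

```text
[0.54547127 0.08093958 0.17603464]
```

View pics/d1.png

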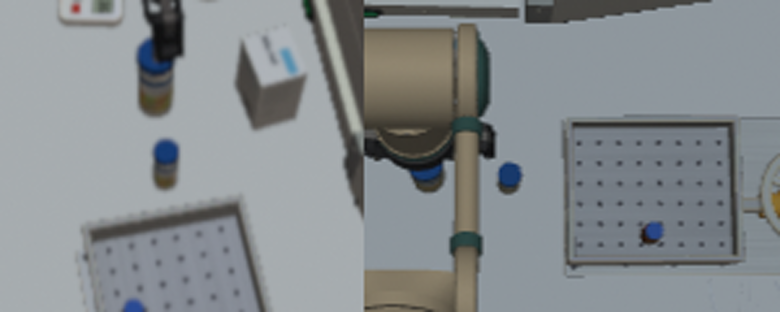

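The vial stands upright in the well near d1 (653,230), and the gripper is above the large can. Next I'll lower and grip the can.

{"fn": "move_arm", "kwargs": {"deltas": [[[0,0,0.03,0,-1],[0,0,0.06,0,-1],[0,0,0.09,0,-1],[0,0,0.12,0,-1],[0,0,0.136,0,-1],[0,0,0.136,0,1],[0,0,0.136,0,1],[0,0,0.136,0,1],[0,0,0.136,0,1],[0,0,0.136,0,1],[0,0,0.136,0,1],[0,0,0.136,0,1]]], "squeeze": 25}}

```text
clock: 8.6
position: [0.5469, 0.0825, 0.0686]
ee_rot: [0.0, 1.0, 0.0, 0.002]
contact_force: [0.6, -0.6, 6.4]
width: 0.0385
gripper_force: 24.6
```

{"fn": "move_arm", "kwargs": {"deltas": [[[0,0,-0.05,0,1],[0,0,-0.1,0,1],[0,0,-0.15,0,1],[0.015,0.06,-0.15,0,1],[0.015,0.12,-0.15,0,1],[0.015,0.18,-0.15,0,1],[0.015,0.24,-0.15,0,1],[0.015,0.3,-0.15,0,1],[0.015,0.368,-0.15,0,1],[0.015,0.368,-0.15,0,1],[0.015,0.368,-0.15,0,1],[0.015,0.368,-0.15,0,1]]]}}

```text
clock: 9.8
position: [0.5574, -0.2108, 0.187]
ee_rot: [-0.001, 1.0, 0.0, -0.0]
contact_force: [-0.0, 0.1, -0.6]
width: 0.0383
gripper_force: 25.6
```

{"fn": "move_arm", "kwargs": {"deltas": [[[0,0,0.03,0,1],[0,0,0.06,0,1],[0,0,0.085,0,1],[0,0,0.1,0,1],[0,0,0.104,0,1],[0,0,0.104,0,1]]]}}

```text
clock: 10.4
position: [0.5582, -0.211, 0.1046]
ee_rot: [0.0, 1.0, 0.001, 0.0]
contact_force: [0.6, -0.4, 0.2]
width: 0.0386
gripper_force: 25.8
```

{"fn": "move_arm", "kwargs": {"deltas": [[[0,0,0.001,0,1],[0,0,0.001,0,-0.5],[0,0,0.001,0,-0.5],[0,0,0.001,0,-0.5],[0,0,0.001,0,-0.5],[0,0,0.001,0,-0.5],[0,0,-0.02,0,-0.5],[0,0,-0.07,0,-0.5],[0,0,-0.12,0,-0.5],[0,0,-0.12,0,-0.5]]]}}

```text
clock: 11.4
position: [0.5611, -0.2137, 0.2063]
ee_rot: [0.003, 1.0, 0.0, 0.005]
contact_force: [0.1, -0.5, 0.6]
width: 0.0642
gripper_force: 0.0
```

{"fn": "move_arm", "kwargs": {"deltas": [[[0,-0.06,0,-0.057,-1],[0,-0.12,0,-0.057,-1],[0,-0.18,0,-0.057,-1],[0,-0.24,0,-0.057,-1],[0.0,-0.3,0,-0.057,-1],[0.06,-0.342,0,-0.057,-1],[0.1,-0.342,0,-0.057,-1],[0.13,-0.342,0,-0.057,-1],[0.13,-0.342,0,-0.057,-1],[0.13,-0.342,0,-0.057,-1],[0.13,-0.342,0,-0.057,-1]]]}}

```text
clock: 12.5
position: [0.6605, 0.0615, 0.1996]
ee_rot: [-0.0, 0.998, 0.06, -0.001]
contact_force: [-0.2, 0.7, -0.3]
width: 0.0856
gripper_force: 0.0
```

{"fn": "move_arm", "kwargs": {"deltas": [[[0,0,0.04,0,-1],[0,0,0.08,0,-1],[0,0,0.11,0,-1],[0,0,0.13,0,-1],[0,0,0.15,0,-1],[0,0,0.17,0,-1],[0,0,0.17,0,-1]]]}}

```text
clock: 13.2
position: [0.6589, 0.0613, 0.0622]
ee_rot: [-0.0, 0.998, 0.059, -0.003]
contact_force: [-0.7, 0.1, 0.1]
width: 0.0853
gripper_force: 0.0
```

Now I'll grip, then lift, with no contact so far.

{"fn": "move_arm", "kwargs": {"deltas": [[[0,0,0,0,1],[0,0,0,0,1],[0,0,0,0,1],[0,0,0,0,1],[0,0,0,0,1],[0,0,0,0,1]]], "squeeze": 25}}

```text
clock: 13.8
position: [0.6624, 0.0617, 0.0655]
ee_rot: [0.0, 0.998, 0.06, 0.001]
contact_force: [-0.9, 1.6, 6.1]
width: 0.0601
gripper_force: 27.7
```

{"fn": "move_arm", "kwargs": {"deltas": [[[0,0,-0.05,0,1],[0,0,-0.1,0,1],[0,0,-0.17,0,1],[-0.06,0.02,-0.17,0,1],[-0.11,0.05,-0.17,0.02,1],[-0.166,0.09,-0.17,0.048,1],[-0.166,0.14,-0.17,0.048,1],[-0.166,0.18,-0.17,0.048,1],[-0.166,0.217,-0.17,0.048,1],[-0.166,0.217,-0.17,0.048,1],[-0.166,0.217,-0.17,0.048,1],[-0.166,0.217,-0.17,0.048,1]]]}}

```text
clock: 15.0
position: [0.5502, -0.1256, 0.1997]
ee_rot: [-0.0, 1.0, 0.01, -0.001]
contact_force: [-0.4, -0.2, -0.2]
width: 0.0597
gripper_force: 28.3
```

{"fn": "move_arm", "kwargs": {"deltas": [[[0,0,0.04,0,1],[0,0,0.08,0,1],[0,0,0.105,0,1],[0,0,0.118,0,1],[0,0,0.1245,0,1],[0,0,0.1245,0,1],[0,0,0.1245,0,1]]]}}

```text
clock: 15.7
position: [0.5515, -0.1262, 0.1015]
ee_rot: [0.0, 1.0, 0.01, 0.001]
contact_force: [-0.1, -0.4, -1.4]
width: 0.0597
gripper_force: 27.3
```

{"fn": "move_arm", "kwargs": {"deltas": [[[0,0,0.001,0,1],[0,0,0.001,0,-0.75],[0,0,0.001,0,-0.75],[0,0,0.001,0,-0.75],[0,0,0.001,0,-0.75],[0,0,0.001,0,-0.75],[0,0,-0.02,0,-0.75],[0,0,-0.07,0,-0.75],[0,0,-0.12,0,-0.75],[0,0,-0.19,0,-0.75],[0,0,-0.19,0,-0.75]]]}}

```text
clock: 16.8
position: [0.5538, -0.1276, 0.2592]
ee_rot: [0.002, 1.0, 0.009, 0.006]
contact_force: [0.1, -0.4, 0.1]
width: 0.075
gripper_force: 0.0
```

{"fn": "move_arm", "kwargs": {"deltas": [[[-0.01,0.06,0,0.009,-0.75],[-0.01,0.12,0,0.009,-0.75],[-0.01,0.18,0,0.009,-0.75],[-0.01,0.24,0,0.009,-0.75],[-0.01,0.299,0,0.009,-0.75],[-0.01,0.299,0,0.009,-0.75],[-0.01,0.299,0,0.009,-0.75],[-0.01,0.299,0,0.009,-0.75]]]}}

```text
clock: 17.6
position: [0.5469, -0.3647, 0.2519]
ee_rot: [-0.001, 1.0, 0.0, -0.0]
contact_force: [0.0, -0.1, -0.1]
width: 0.0747
gripper_force: 0.0
```

```bash
python3 - <<'E'
from rig import manip
import cv2,numpy as np
print(manip.get_state()["position"])
a=manip.get_image("side")[:,:,::-1][215:375,240:360]
b=manip.get_image("top")[:,:,::-1][140:300,290:440]
cv2.imwrite("pics/d2.png",cv2.resize(np.hstack([a,b]),None,fx=2.9,fy=2.9,interpolation=cv2.INTER_CUBIC))
E
```

```text
[ 0.5468952  -0.36470895  0.25192489]
```

View pics/d2.png

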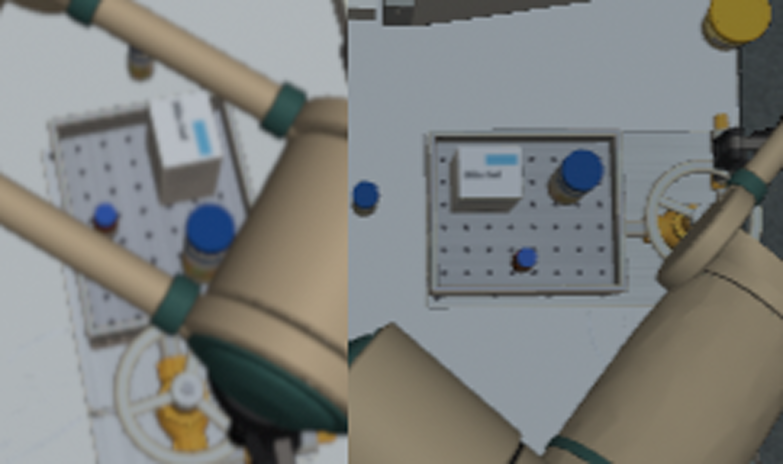

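The carton at (488,178), can at (578,172) and vial at (524,259) in d2 all stand upright inside the well. Now I'll descend on the crank grip.

{"fn": "move_arm", "kwargs": {"deltas": [[[0,0,0.03,0,-0.75],[0,0,0.06,0,-0.75],[0,0,0.09,0,-0.75],[0,0,0.114,0,-0.75],[0,0,0.114,0,-0.75],[0,0,0.114,0,1],[0,0,0.114,0,1],[0,0,0.114,0,1],[0,0,0.114,0,1],[0,0,0.114,0,1],[0,0,0.114,0,1],[0,0,0.114,0,1]]], "squeeze": 50}}

```text
clock: 18.9
position: [0.5482, -0.3673, 0.1631]
ee_rot: [0.002, 1.0, -0.0, 0.002]
contact_force: [0.8, -1.8, 6.0]
width: 0.0188
gripper_force: 49.0
```

```bash
cat >>h.py <<'E'
def arc(cmd,a0,a1,n,ax=(.516,-.3275),r=.05):
    "rows (tx,ty) with tool x = world x, tool y = -world y"
    for a in np.linspace(a0,a1,n+1)[1:]:
        d=np.array(ax)+r*np.array([np.cos(a),np.sin(a)])-cmd
        print(f"[{d[0]/.8:.3f}, {-d[1]/.8:.3f}, 0, 0, 1],",end=" ")
    print()
E
python3 -c "
from h import *
arc((.547,-.365),-.877,-.877-2.27,11)"
```

```text
[-0.009, 0.008, 0, 0, 1], [-0.021, 0.013, 0, 0, 1], [-0.034, 0.015, 0, 0, 1], [-0.047, 0.015, 0, 0, 1], [-0.059, 0.012, 0, 0, 1], [-0.071, 0.007, 0, 0, 1], [-0.081, -0.001, 0, 0, 1], [-0.090, -0.011, 0, 0, 1], [-0.096, -0.022, 0, 0, 1], [-0.100, -0.034, 0, 0, 1], [-0.101, -0.047, 0, 0, 1],
```

{"fn": "move_arm", "kwargs": {"deltas": [[[-0.009,0.008,0,0,1],[-0.021,0.013,0,0,1],[-0.034,0.015,0,0,1],[-0.047,0.015,0,0,1],[-0.059,0.012,0,0,1],[-0.071,0.007,0,0,1],[-0.081,-0.001,0,0,1],[-0.09,-0.011,0,0,1],[-0.096,-0.022,0,0,1],[-0.1,-0.034,0,0,1],[-0.101,-0.047,0,0,1],[-0.101,-0.047,0,0,1]]]}}

```text
clock: 20.1
position: [0.466, -0.3303, 0.1631]
ee_rot: [0.003, 1.0, 0.001, 0.0]
contact_force: [-2.7, -4.8, 6.2]
width: 0.0186
gripper_force: 50.0
```

{"fn": "move_arm", "kwargs": {"deltas": [[[0,-0.004,0,0,1],[0,-0.008,0,0,1],[0,-0.008,0,0,1],[0,-0.008,0,0,1]]]}}

```text
clock: 20.5
position: [0.466, -0.3299, 0.1631]
ee_rot: [0.008, 1.0, 0.001, 0.0]
contact_force: [-4.9, -17.8, 2.2]
width: 0.0187
gripper_force: 50.0
```

```bash
python3 -c "
from h import *
arc((.466,-.321),3.17,3.17+np.pi,12,(.516,-.328))
c=(.516+.05*np.cos(3.17+np.pi),-.328+.05*np.sin(3.17+np.pi));print(c)
arc(c,3.17+np.pi,3.17+2*np.pi,12,(.516,-.328))
c=(.516+.05*np.cos(3.17),-.328+.05*np.sin(3.17));print(c)
arc(c,3.17,3.17+np.pi,12,(.516,-.328))
"
```

```text
[0.003, 0.027, 0, 0, 1], [0.009, 0.042, 0, 0, 1], [0.020, 0.054, 0, 0, 1], [0.033, 0.064, 0, 0, 1], [0.048, 0.070, 0, 0, 1], [0.064, 0.071, 0, 0, 1], [0.080, 0.069, 0, 0, 1], [0.095, 0.062, 0, 0, 1], [0.108, 0.052, 0, 0, 1], [0.117, 0.038, 0, 0, 1], [0.123, 0.023, 0, 0, 1], [0.125, 0.007, 0, 0, 1], 
(np.float64(0.5659798269234043), np.float64(-0.32657982370581984))
[-0.003, -0.016, 0, 0, 1], [-0.009, -0.031, 0, 0, 1], [-0.020, -0.044, 0, 0, 1], [-0.033, -0.053, 0, 0, 1], [-0.048, -0.059, 0, 0, 1], [-0.064, -0.061, 0, 0, 1], [-0.080, -0.058, 0, 0, 1], [-0.095, -0.051, 0, 0, 1], [-0.108, -0.041, 0, 0, 1], [-0.117, -0.028, 0, 0, 1], [-0.123, -0.013, 0, 0, 1], [-0.125, 0.004, 0, 0, 1], 
(np.float64(0.4660201730765957), np.float64(-0.3294201762941802))
[0.003, 0.016, 0, 0, 1], [0.009, 0.031, 0, 0, 1], [0.020, 0.044, 0, 0, 1], [0.033, 0.053, 0, 0, 1], [0.048, 0.059, 0, 0, 1], [0.064, 0.061, 0, 0, 1], [0.080, 0.058, 0, 0, 1], [0.095, 0.051, 0, 0, 1], [0.108, 0.041, 0, 0, 1], [0.117, 0.028, 0, 0, 1], [0.123, 0.013, 0, 0, 1], [0.125, -0.004, 0, 0, 1],
```

{"fn": "move_arm", "kwargs": {"deltas": [[[0.003,0.027,0,0,1],[0.009,0.042,0,0,1],[0.02,0.054,0,0,1],[0.033,0.064,0,0,1],[0.048,0.07,0,0,1],[0.064,0.071,0,0,1],[0.08,0.069,0,0,1],[0.095,0.062,0,0,1],[0.108,0.052,0,0,1],[0.117,0.038,0,0,1],[0.123,0.023,0,0,1],[0.125,0.007,0,0,1]]]}}

```text
clock: 21.7
position: [0.566, -0.3286, 0.163]
ee_rot: [0.002, 1.0, 0.0, -0.0]
contact_force: [-4.5, -3.9, 8.8]
width: 0.0191
gripper_force: 51.1
```

{"fn": "move_arm", "kwargs": {"deltas": [[[-0.003,-0.016,0,0,1],[-0.009,-0.031,0,0,1],[-0.02,-0.044,0,0,1],[-0.033,-0.053,0,0,1],[-0.048,-0.059,0,0,1],[-0.064,-0.061,0,0,1],[-0.08,-0.058,0,0,1],[-0.095,-0.051,0,0,1],[-0.108,-0.041,0,0,1],[-0.117,-0.028,0,0,1],[-0.123,-0.013,0,0,1],[-0.125,0.004,0,0,1]]]}}

```text
clock: 22.9
position: [0.4658, -0.3291, 0.163]
ee_rot: [-0.001, 1.0, -0.0, 0.0]
contact_force: [1.2, 3.6, 9.8]
width: 0.0186
gripper_force: 51.2
```

{"fn": "move_arm", "kwargs": {"deltas": [[[0.003,0.016,0,0,1],[0.009,0.031,0,0,1],[0.02,0.044,0,0,1],[0.033,0.053,0,0,1],[0.048,0.059,0,0,1],[0.064,0.061,0,0,1],[0.08,0.058,0,0,1],[0.095,0.051,0,0,1],[0.108,0.041,0,0,1],[0.117,0.028,0,0,1],[0.123,0.013,0,0,1],[0.125,-0.004,0,0,1]]]}}

```text
clock: 24.1
position: [0.566, -0.3289, 0.163]
ee_rot: [0.002, 1.0, 0.0, -0.0]
contact_force: [-4.6, -2.8, 9.6]
width: 0.0186
gripper_force: 51.1
```

{"fn": "move_arm", "kwargs": {"deltas": [[[-0.003,-0.016,0,0,1],[-0.009,-0.031,0,0,1],[-0.02,-0.044,0,0,1],[-0.033,-0.053,0,0,1],[-0.048,-0.059,0,0,1],[-0.064,-0.061,0,0,1],[-0.08,-0.058,0,0,1],[-0.095,-0.051,0,0,1],[-0.108,-0.041,0,0,1],[-0.117,-0.028,0,0,1],[-0.123,-0.013,0,0,1],[-0.125,0.004,0,0,1]]]}}

```text
clock: 25.3
position: [0.4658, -0.3291, 0.163]
ee_rot: [-0.001, 1.0, -0.0, 0.0]
contact_force: [0.9, 3.5, 9.4]
width: 0.0189
gripper_force: 51.2
```

{"fn": "move_arm", "kwargs": {"deltas": [[[0,0,0,0,1],[0,0,0,0,1],[0,0,0,0,1],[0,0,0,0,1],[0,0,0,0,1]]]}}

```text
clock: 25.8
position: [0.466, -0.3318, 0.163]
ee_rot: [0.001, 1.0, 0.0, 0.0]
contact_force: [-2.0, -1.4, 9.0]
width: 0.0188
gripper_force: 50.9
```

```bash
python3 - <<'E'
from rig import manip
import cv2,numpy as np
s=manip.get_state();print(s["position"],s["contact_force"])
a=manip.get_image("side")[:,:,::-1][215:375,240:360]
b=manip.get_image("top")[:,:,::-1][140:300,290:440]
cv2.imwrite("pics/d3.png",cv2.resize(np.hstack([a,b]),None,fx=2.9,fy=2.9,interpolation=cv2.INTER_CUBIC))
E
```

```text
[ 0.46597284 -0.33183277  0.16301599] [-1.96815419 -1.38573854  9.0056712 ]
```

View pics/d3.png

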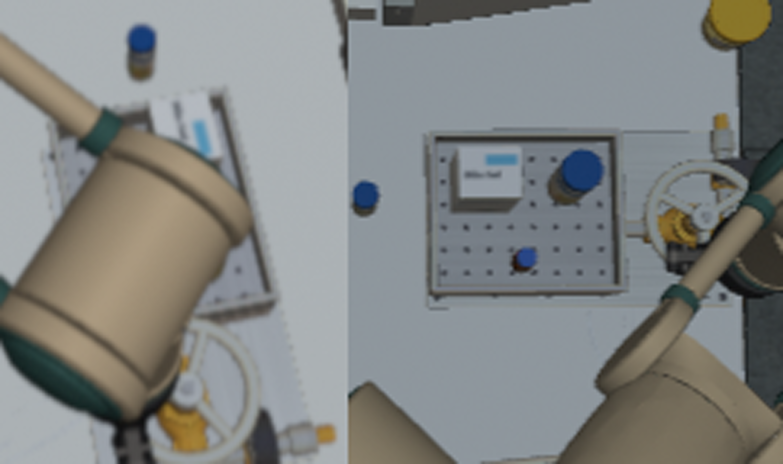

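All three items are still upright in the well. The handle is held at the front, 1.9 mm (0.04 rad) past the shut reading after two turns, well inside the 0.2 rad tolerance, so I'm handing in.

```bash
python3 -c "
from rig import manip
print(manip.sign_off())"
```

```text
the job is handed in; nothing more can be done
None
```

I handed the job in at about 26 s of the 72 s allowed, with no verdict shown: carton, canister and vial stand upright and released in the well, and the valve was shut to its stop, then opened two turns (about 0.04 rad over), with the crank handle still gripped.

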